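# Put the brass bead roller away in its latched case

## Robot

A 6-joint arm with a two-finger parallel gripper is mounted at the origin on the work surface. World frame = base frame: x ahead of the robot, y to its left, z up, the work surface at z = 0. Lengths are in mm, angles in rad, forces in N, time in s.
With the tool pointing down it reaches from about 350 to 775 mm from the base axis. Payload 7.3 kg.
Tool frame: the origin (TCP) lies at the very end of the fingers, on their centre line; the grasp point (between the pads) lies 19 mm behind it; z points along the fingers, y is the direction in which the jaws open and shut (so a half turn about z gives the same grasp; the last joint's range is limited). The gripper opens to 92 mm and grips with 3 to 60 N. Pads are 19 mm wide; open, the fingers measure 130 mm over their backs; the gripper's body (75 mm by 190 mm) begins 47 mm behind the grasp point.
Start: joints at [1.063, 0.342, 1.524, -0, 1.275, -0.146], TCP at [185.815, 491.037, 226.741] pointing down, gripper open.
Joint ranges: [-2.53, 2.53], [-0.77, 2.02], [0.04, 2.7], [-1, 4.14], [0.28, 2.66], [-3.11, 3.11]. Speed limits (rad/s): [2.57, 2.57, 3.14, 3.14, 3.14, 3.14].

## Interface

Orientations are given as a unit quaternion [x, y, z, w].
In Python, from station import read_state, eyes, close_job gives the robot as it stands. The module is installed in compiled form; this text tells all that it offers.
- The arm moves only by the tool play_rows, never from a script. Its argument "rows" is a list of rows, each a list of 7 numbers: the turn, a rotation vector about the tool's x, y, z in rad, then the shift along the tool's x, y, z in cm, then the finger opening in cm, from 0 to 9.18. A call has 1 to 10 rows; each row shifts and turns the commanded pose from where the row before left it, along the tool's axes as they then stand; what a row does not reach is not made up. A row lasts 1/10 s, in which the tool goes at most 50 mm and 8.59 degrees, less where a joint would pass 70% of its speed; a pose out of reach is approached as far as the arm can. A call with a gripper value outside its range is refused whole. The fingers move at their own pace and stop on an object; "force" is the grip in N (left out, the last holds). Time passes only in rows, so rows that do not move let the fingers close. It gives the time, the measured TCP pose, the force and the opening at its end, in the units of the state.
- read_state(): the state, without advancing time (a new reading comes with each control period).
- eyes.read_camera(name): name is "scene" or "top" or "wrist"; returns (picture, depth): 400x640x3 uint8, red, green, blue; 400x640 float32, mm along the optical axis (not along the pixel's ray), 0 where there is no reading.
- eyes.camera_model(name): a dict with "intrinsics" (3x3 intrinsics, pixels), "k1" (the pictures are not rectified: a ray, as slopes to the right and down, at radius r is drawn at 1 + k1 r^2 times it, then the intrinsics apply), "extrinsics" (4x4, takes a point from camera to world coordinates). Camera axes: x right, y up, looking along -z (the intrinsics and any distortion apply to the point x, -y, -z); pixel columns grow to the right and rows downward; lengths in mm; the calibration is good to about 2 mm. A picture is of the moment at which its call begins: read the wrist's pose just before it. camera_model takes no time and is no camera call; for the wrist camera it gives the pose at the moment of the call.
- close_job(): hands the job in, once; it reports no verdict.
Trained networks look in the newest picture that a camera, given by its name, has taken for a name from the list of things; names that differ only in an ending like _2 or _b are one class to them, and where a whole thing is asked for, a point or a joint stands for the part that bears it (a point fixed in the world has none). Each returns a list of dicts, best first, with "conf" (0 to 1); they miss things now and then, are a little off and sometimes report something else, mostly with a low value. They report only what shows in the picture. A call takes as long as a camera call. They do not tell look-alikes from the thing itself.
- eyes.masks_of(camera, query): "mask" (400x640 bool, what is visible of it) and "box" ([left, top, width, height] in pixels, round what is visible of it).
- eyes.tip_of(camera, query): "point" ([column, row] in pixels: a listed point, or the origin of a listed thing).
The state is a dict: "t": time; "q": joint angles; "dq": joint speeds; "joint_torque": joint torques, N m; "position": TCP position; "eef_rot": TCP orientation; "ft_force": force on the tool from outside, world axes, zero at the start; "moment": the same for the moment, N m; "width": finger opening in mm.
Only numpy, scipy, OpenCV 4.12 (cv2) and the standard library are available. Lean on these libraries where they do the work, as an engineer would, in place of code of your own. Each camera call takes 0.05 s, during which the arm holds its last target. There are 200 camera calls.

## Task

Put the brass bead roller away: press the thumb latch on the front of the small dark steel case so that its lid pops open, set the roller upright in the nest inside, grooves up, and press the lid shut until the latch snaps and holds it. Never force the latch, the lid or the nest, and leave the other things on the bench where they are.

Things in the scene. Friction and masses are not known exactly. Their poses are not given: they have to be found in the camera images.
- case: Dark sheet-steel box fixed on a wooden board (150 x 166 mm). Origin: centre of the box's underside, 8 to 20 mm above the bench; x from the latch (front, -x) to the hinge (back), z up. 120 (x) by 130 (y) by 60 mm high, walls 3 mm; low flanges at both y sides. It and all it carries (lid, latch, nest, seal) bend if the robot, or the roller in its hand, pushes on them with more than 28 N.
- nest (a point): Centre of the pocket floor inside the case, 4 mm above the box's underside; axes as the case's. Pocket 64 (x) by 30 (y) mm within a rubber frame 5 mm thick and 8 mm high; the roller stands in it, long side along the case's x, either way round. From the frame it is 42 mm to the side walls, 20 mm to the front and back walls.
- lid (a joint): Lid angle, rad: shut and latched it rests between -0.018 and 0.018, as the catch (latch and seal) is clamped up to 2 mm higher or lower on each case; 1.75 fully open. A light spring lifts it in about 1 s. Shutting: the last 12 mm push the hook aside (up to 10 N), then a rubber seal resists; the hook snaps home only 0.6 mm below the resting height, at 11 to 17 N; the stop is 0.4 mm lower.
- lid_hinge (a point): Middle of the hinge axis along the case's y, 60 mm behind the case's origin, 62 mm above its underside, at the level of the lid's underside; turns with the lid. Lid: flat plate 120 mm from hinge to front edge, 130 mm wide, 5 mm thick, with a 22 mm wide tongue sticking out 6 mm at the middle of that edge for the hook. Press it near the front edge, straight down; let go too early, it springs open.
- latch (a joint): Angle of the rocking latch, rad: 0 at rest (hook over the lid's tongue), grows as the thumb plate is pressed, hard stop at 0.30. Pressed at its middle it starts to move at about 4 N and frees the lid at 0.13 to 0.2 and 5 to 6 N. The closing lid pushes it to 0.13 to 0.17; it springs back to 0 at the snap.
- thumb (a point): Centre of the top face of the steel thumb plate that sticks out from the front of the case: 30 (x) by 32 (y) mm, 4 mm thick, 99 mm in front of the case's origin, 47 mm (up to 2 more or less) above its underside. Pressed straight down; it sinks 6 to 8 mm to free the lid, 12 mm to its stop, about a pin 41 mm behind this point. The hook behind the plate rises 31 mm above it.
- roller: Brass bead roller: a block 60 (x) by 26 (y) by 36 (z) mm with two grooves 6 mm deep along its top; about 0.35 kg. Origin: centre of its underside. It stands on the bench, upright, to one side of the case.
- bench_block: Bystander: plain square steel block, 64 by 64 by 22 mm, lying on the bench. Origin: centre of its underside.
- paddle: Bystander: flat dark graphite paddle with a wooden handle, 215 mm long, lying on the bench. Origin: at the joint of rod and handle, on its underside; blade towards +x.
- tweezers: Bystander: steel tweezers, 140 mm long, lying on the bench. Origin: their middle.
- jar: Bystander: small white jar, 52 mm across and 65 mm high. Origin: centre of its underside.
There are look-alikes about, which are no part of the job. Several things look just like the roller: the one meant starts farthest to the robot's right.

How it is judged (in metres and radians):
On the way, in this order (a step that is already met when the one before it is completed fails the run):
1. the thumb latch has been pressed and the lid has popped open, the roller still outside (value of joint lid above 1.5 rad and horizontal distance between roller and nest above 0.08 m), for 0.1 s.
2. the roller stands in the nest and is let go, the lid still open (horizontal distance between roller and nest below 0.005 m and z of roller in the frame of nest below 0.003 m and angle between roller's own z axis and vertical below 0.06 rad and contact force between roller and the fingers below 0.1 N and value of joint lid above 1 rad), for 0.2 s.
At the end, for the whole second after the job is handed in: The lid is latched shut (lid angle below 0.03 rad, latch angle below 0.08 rad) and stays so with nothing touching it; the roller stands upright in the nest, within 5 mm of its centre, down on its floor within 3 mm, tilted less than 0.06 rad, at rest (value of joint lid below 0.03 rad and value of joint latch below 0.08 rad and velocity of joint lid below 0.05 rad/s and horizontal distance between roller and nest below 0.005 m and z of roller in the frame of nest below 0.003 m and angle between roller's own z axis and vertical below 0.06 rad and linear speed of roller below 0.02 m/s).
It fails at once if the robot pushes on the case, its lid, latch or nest with more than 28 N (contact force between any of the arm, the fingers and case above 28 N).
It fails at once if the roller is pushed against the case, its lid or nest with more than 28 N (contact force between roller and case above 28 N).
It fails at once if a bystander is moved more than 20 mm (distance of any of bench_block, paddle, tweezers, jar from where it was at the start of the episode above 0.02 m).
It also fails if it takes over 72 s, if anything falls off the work surface, if the arm or the gripper's body presses on something with over 40 N, if the wrist force passes 120 N, or if a joint passes its speed limit or range.

## Working session

There is one attempt and no reset: what is moved stays moved. The work goes in short steps, Python scripts to look and compute and a tool call to move; the robot and the scene stay as the last step left them, time stands still between calls to the robot, and variables do not carry over. Pictures are saved under pics/ and viewed, about 8 in all and at most 12, crops included, and the job is handed in when it is done.

Besides the shell and the picture viewer there is one more tool, called after "Call:" as a command line: name --pt "numbers of a row" for each row, then --argument value for the rest. play_rows: Moves the arm, as the interface text tells. Its arguments: {"type":"object","properties":{"rows":{"type":"array"},"force":{"type":"number"}},"required":["rows"]}

```bash
mkdir -p pics; cat > h.py <<'E'
import numpy as np, cv2
from station import read_state, eyes, close_job
from scipy.spatial.transform import Rotation as R
def ray(cam,m,px):
    K=np.array(m["intrinsics"]);k1=m["k1"]
    px=np.atleast_2d(np.asarray(px,float))
    d=np.stack([(px[:,0]-K[0,2])/K[0,0],(px[:,1]-K[1,2])/K[1,1]],1)
    u=d.copy()
    for _ in range(20):
        r2=(u**2).sum(1,keepdims=True);u=d/(1+k1*r2)
    return u
def pts(m,px,depth):
    u=ray(0,m,px);E=np.array(m["extrinsics"]);z=np.asarray(depth,float).reshape(-1)
    c=np.stack([u[:,0]*z,-u[:,1]*z,-z],1)
    return c@E[:3,:3].T+E[:3,3]
def cloud(m,D):
    v,u=np.mgrid[0:D.shape[0],0:D.shape[1]]
    P=pts(m,np.stack([u.ravel(),v.ravel()],1),D.ravel()).reshape(D.shape+(3,))
    P[D<=0]=np.nan
    return P
def onplane(m,px,z):
    u=ray(0,m,px);E=np.array(m["extrinsics"])
    d=np.stack([u[:,0],-u[:,1],-np.ones(len(u))],1)@E[:3,:3].T;o=E[:3,3]
    return o+d*((z-o[2])/d[:,2])[:,None]
def save(n,img,crop=None,s=1):
    if crop: x,y,w,h=crop; img=img[y:y+h,x:x+w]
    cv2.imwrite(f"pics/{n}.png",cv2.resize(img[:,:,::-1],None,fx=s,fy=s,interpolation=cv2.INTER_CUBIC))
E
python3 - <<'E'
from h import *
s=read_state();print(s)
for c in ["scene","top"]:
    m=eyes.camera_model(c);I,D=eyes.read_camera(c);print(c,m)
    save(c+"0",I)
    P=cloud(m,D)
    for q in ["roller","case","thumb","nest","lid_hinge","jar","bench_block","tweezers","paddle"]:
        if q in("thumb","nest","lid_hinge"):
            for r in eyes.tip_of(c,q): 
                p=np.round(r["point"]).astype(int);print(q,r["conf"],p,P[p[1],p[0]].round(0))
        else:
            for r in eyes.masks_of(c,q): print(q,round(r["conf"],2),r["box"],np.nanmedian(P[r["mask"]],0).round(0))
E
```

```text
{'t': 0.0, 'q': array([ 1.06298699e+00,  3.42706146e-01,  1.52502291e+00, -3.77789045e-05,
        1.27538135e+00, -1.45992211e-01]), 'dq': array([ 1.03714292e-04,  3.38527442e-04,  9.40240962e-04, -9.95846269e-05,
       -1.27650177e-03, -4.84456417e-05]), 'joint_torque': array([ 1.17484367e-03, -4.31249464e+01, -2.44212914e+01,  7.18196877e-02,
        5.59981016e-02, -1.49091438e-04]), 'position': array([185.62288113, 490.65504758, 226.05150412]), 'eef_rot': array([ 1.79917906e-01,  9.83681336e-01, -7.24491597e-04, -2.26572939e-04]), 'ft_force': array([-0.0053713 ,  0.28796126,  0.48317242]), 'moment': array([ 0.06169171, -0.07985944,  0.01433984]), 'width': 91.3278943790255}
scene {'intrinsics': array([[463.30935208,   0.        , 323.23967123],
       [  0.        , 463.30935208, 196.51682185],
       [  0.        ,   0.        ,   1.        ]]), 'k1': -0.00030493008205057393, 'extrinsics': array([[ 2.44047158e-01, -5.92171446e-01,  7.67967424e-01,
         1.57299128e+03],
       [ 9.69617648e-01,  1.35273596e-01, -2.03820195e-01,
        -2.75939284e+02],
       [ 1.68107846e-
[... 1140 characters left out ...]
.78 [338.5, 176.0, 16.7, 25.4] [645. -98.  32.]
roller 0.61 [383.0, 182.4, 17.7, 23.2] [ 633. -199.   31.]
roller 0.56 [322.9, 139.2, 14.7, 28.3] [735. -63.  32.]
case 0.88 [224.4, 203.4, 80.8, 89.5] [532.  86.  85.]
thumb 0.44 [460 242] [ 516. -366.   -3.]
lid_hinge 0.64 [270 216] [586.  73.  89.]
jar 0.93 [136.0, 194.6, 32.0, 17.5] [625. 337.  64.]
jar 0.65 [251.0, 271.2, 15.1, 19.3] [445. 102.  65.]
jar 0.53 [159.7, 208.3, 20.1, 67.3] [537. 314.   5.]
bench_block 0.77 [376.3, 238.6, 33.7, 33.5] [ 488. -203.   22.]
bench_block 0.31 [250.6, 269.8, 16.0, 22.8] [445. 102.  66.]
tweezers 0.65 [159.2, 209.5, 21.7, 62.6] [533. 315.   6.]
paddle 0.59 [444.1, 203.8, 42.5, 88.6] [ 540. -375.   13.]
```

```bash
python3 - <<'E'
from h import *
I=cv2.imread("pics/top0.png")[:,:,::-1];save("top0c",I,(120,110,380,220),2.1)
I=cv2.imread("pics/scene0.png")[:,:,::-1];save("scene0c",I,(220,140,240,140),3.3)
E
```

```text
(no output)
```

View pics/top0c.png

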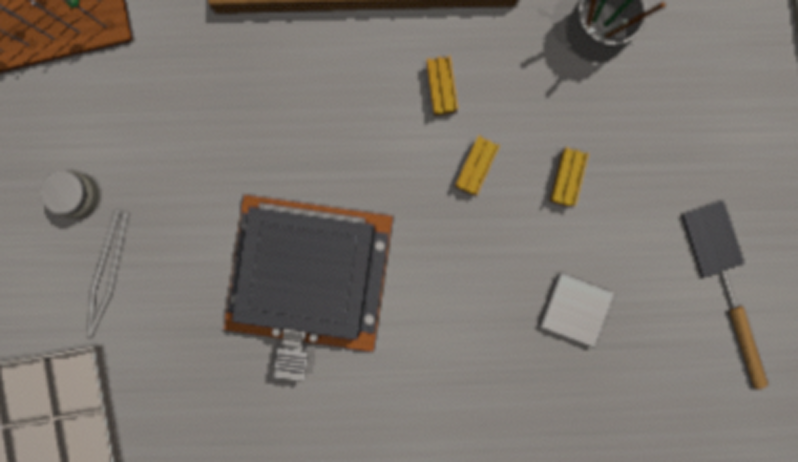

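View pics/scene0c.png

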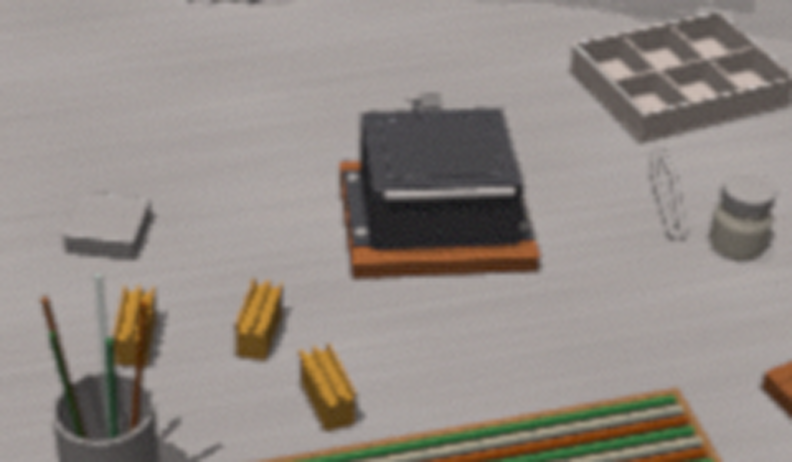

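Three roller look-alikes show in the full top picture at (331,153), (347,189) and (391,194). The rightmost, (391,194), at about (633,-199), is the one meant. The thumb plate points at the robot at about (258,281).

```bash
python3 - <<'E'
from h import *
c="top";m=eyes.camera_model(c);I,D=eyes.read_camera(c);P=cloud(m,D);print(read_state()["t"])
X,Y,Z=P[...,0],P[...,1],P[...,2]
print("bench z",np.nanmedian(Z[(X>500)&(X<600)&(Y<-60)&(Y>-120)]))
def rect(sel):
    p=P[sel]; r=cv2.minAreaRect(p[:,:2].astype(np.float32)); return r,np.median(p,0).round(1),len(p)
case=(abs(X-530)<150)&(abs(Y-85)<100)
print("lid",rect(case&(Z>77)))
print("lid tilt",np.linalg.lstsq(np.c_[P[case&(Z>77)][:,:2],np.ones((case&(Z>77)).sum())],P[case&(Z>77)][:,2],rcond=None)[0])
print("thumb",rect(case&(Z>50)&(Z<77)&(X<465)&(X>400)))
print("board",np.nanmedian(Z[case&(Z>8)&(Z<30)]), rect(case&(Z>8)&(Z<32)))
for q in [(633,-199),(645,-98),(735,-63)]:
    s=(abs(X-q[0])<45)&(abs(Y-q[1])<40)&(Z>20)&(Z<50);print("roller",rect(s))
E
```

```text
1.05
bench z 0.6384634210268132
lid (((531.9138793945312, 88.48392486572266), (131.1026611328125, 139.68087768554688), 80.02127838134766), array([537. ,  88.1,  86.4]), 3556)
lid tilt [3.82774745e-03 1.48641048e-04 8.43235776e+01]
thumb (((445.4214782714844, 103.36067199707031), (32.184226989746094, 41.26375198364258), 79.74905395507812), array([441.3, 103.9,  65. ]), 229)
board 20.742890535945207 (((569.8193359375, 82.35626983642578), (167.5355682373047, 219.41319274902344), 80.38964080810547), array([530.2,  42.3,  20.8]), 1205)
roller (((631.8980102539062, -200.52272033691406), (26.986988067626953, 57.87985610961914), 73.30486297607422), array([ 631.4, -200.7,   32.9]), 315)
roller (((648.1165771484375, -100.017822265625), (26.03121566772461, 60.34743881225586), 63.866180419921875), array([647.3, -99.7,  32.5]), 310)
roller (((736.806396484375, -63.92353439331055), (59.17354965209961, 26.16564178466797), 7.153158187866211), array([735.8, -63.6,  32.2]), 305)
```

```bash
cat >> h.py <<'E'
def plan(target,yaw=None,maxmm=40):
    """shift (cm, tool axes after the turn of rows is ignored: turn-first) to target; yaw = wanted direction of tool y (deg, mod 180)"""
    s=read_state();Rm=R.from_quat(s["eef_rot"]).as_matrix()
    d=np.asarray(target,float)-s["position"]
    yd=np.degrees(np.arctan2(Rm[1,1],Rm[0,1]))
    dy=0
    if yaw is not None:
        dy=(yaw-yd+90)%180-90
    # residual tilt
    print("t",round(s["t"],2),"pos",s["position"].round(1),"yawy",round(yd,2),"tilt",Rm[:,2].round(4),"F",s["ft_force"].round(1),"w",round(s["width"],1))
    print("rz tool rad",round(-np.radians(dy),3),"dist",round(np.linalg.norm(d),1))
    print("shift cm now axes",(Rm.T@d/10).round(2))
    R2=R.from_euler('z',dy,degrees=True).as_matrix()@Rm
    print("shift cm turned axes",(R2.T@d/10).round(2))
E
python3 - <<'E'
from h import *
plan([443,104,200],80)
m=eyes.camera_model("wrist");s=read_state();Rm=R.from_quat(s["eef_rot"]).as_matrix()
E=m["extrinsics"];print("cam in tool",(Rm.T@(E[:3,3]-s["position"])).round(1),"\n",(Rm.T@E[:3,:3]).round(3),m["intrinsics"][0,0])
E
```

```text
t 1.05 pos [185.8 491.  226.7] yawy 69.27 tilt [ 0.e+00  1.e-04 -1.e+00] F [ 0.6  0.1 -0.2] w 91.7
rz tool rad -0.187 dist 465.5
shift cm now axes [-37.75 -27.09   2.67]
shift cm turned axes [-32.05 -33.65   2.67]
cam in tool [  84.4   -0.3 -158.3] 
 [[ 0.     0.95   0.311]
 [ 1.    -0.     0.   ]
 [ 0.     0.311 -0.95 ]] 359.8677065162998
```

Call:
play_rows --pt "0 0 -0.0935 0 0 0 0" --pt "0 0 -0.0935 0 0 0 0" --pt "0 0 0 -2 -2.1 0.15 0" --pt "0 0 0 -3 -3.15 0.3 0" --pt "0 0 0 -3.25 -3.4 0.3 0" --pt "0 0 0 -3.25 -3.4 0.3 0" --pt "0 0 0 -3.25 -3.4 0.3 0" --pt "0 0 0 -3.25 -3.4 0.3 0" --pt "0 0 0 -3.25 -3.4 0.3 0" --pt "0 0 0 -3.25 -3.4 0.3 0" --force 20

```text
t: 2.05
position: [383.3, 194.2, 204.4]
eef_rot: [0.087, 0.996, 0.0, 0.0]
ft_force: [1.0, 0.1, -0.2]
width: 16.3
```

Call:
play_rows --pt "0 0 0 -3 -3.15 0.3 0" --pt "0 0 0 -2.5 -2.6 0.1 0" --pt "0 0 0 -1 -1.2 0 0" --pt "0 0 0 0 0 0 0" --pt "0 0 0 0 0 0 0"

```text
t: 2.55
position: [434.1, 116.2, 200.1]
eef_rot: [0.088, 0.996, 0.0, -0.0]
ft_force: [0.3, 0.0, 0.3]
width: 0.5
```

```bash
python3 - <<'E'
from h import *
plan([443,104,200],80)
m=eyes.camera_model("wrist");I,D=eyes.read_camera("wrist");P=cloud(m,D)
np.savez("w1.npz",I=I,D=D,E=m["extrinsics"])
save("wrist1",I)
for q in ["thumb","lid_hinge"]:
    for r in eyes.tip_of("wrist",q):
        p=np.round(r["point"]).astype(int);print(q,r["conf"],p,P[p[1],p[0]].round(1))
X,Y,Z=P[...,0],P[...,1],P[...,2]
case=(abs(X-530)<150)&(abs(Y-85)<100)
s=case&(Z>50)&(Z<75)&(X<468)&(X>400)
p=P[s];print("thumb",cv2.minAreaRect(p[:,:2].astype(np.float32)),np.median(p,0),np.percentile(p[:,2],[5,25,50,75,95]))
s=case&(Z>82)&(Z<90);p=P[s];print("lid",cv2.minAreaRect(p[:,:2].astype(np.float32)),np.percentile(p[:,2],[5,50,95]))
E
```

```text
t 2.55 pos [434.1 116.2 200.1] yawy 79.93 tilt [-4.e-04  4.e-04 -1.e+00] F [0.3 0.  0.3] w 0.5
rz tool rad -0.001 dist 15.1
shift cm now axes [-1.09 -1.05  0.01]
shift cm turned axes [-1.09 -1.05  0.01]
thumb 0.88 [300 194] [440.3 101.   64.1]
lid_hinge 0.94 [307 359] [428.7 114.1 270.9]
thumb ((445.9532775878906, 78.05584716796875), (43.76335144042969, 88.14791107177734), 0.24661226570606232) [445.53415408 102.00357007  64.81699969] [62.30732657 64.21198618 64.81699969 65.43488837 70.35958869]
lid ((512.469482421875, 78.9918441772461), (124.485107421875, 136.67901611328125), 53.42857360839844) [83.30728549 84.99246107 86.89993288]
```

View pics/wrist1.png

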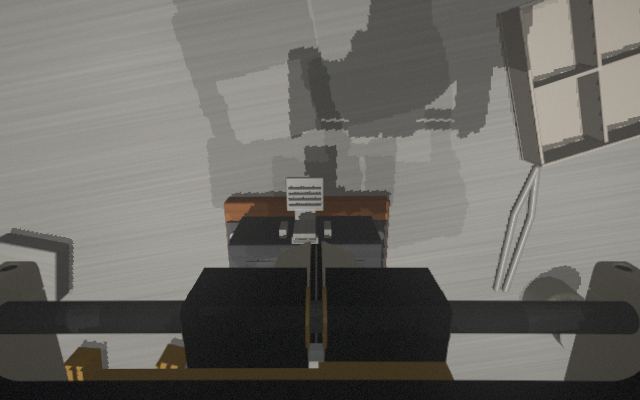

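The wrist picture shows the thumb plate at pixels (287–323, 178–211), the hook behind it near (305,238), and the lid's front edge with the gripper in front of it.

```bash
python3 - <<'E'
from h import *
m=eyes.camera_model("wrist");w=np.load("w1.npz");m["extrinsics"]=w["E"];P=cloud(m,w["D"]);Z=P[...,2]
s=np.zeros(Z.shape,bool);s[172:222,270:340]=True
s&=(Z>61)&(Z<68);p=P[s]
print("thumb",cv2.minAreaRect(p[:,:2].astype(np.float32)),p.mean(0),len(p))
print(onplane(m,[(287,178),(323,178),(287.5,211),(323.5,211)],64.5).round(1), onplane(m,[(287,178),(323,178),(288,211),(324,211)],64.5).mean(0))
for v in range(174,245,6): print(v,P[v,305].round(1))
# board corners (top front), lid front corners
print("board",onplane(m,[(226,197),(389,196)],19.5).round(1),P[203,235],P[203,380])
print("lid front corners",onplane(m,[(231,218),(382,217)],86).round(1))
E
```

```text
thumb ((445.2750549316406, 103.4342041015625), (31.252893447875977, 39.04264831542969), 80.18215942382812) [443.18304261 104.00392323  64.76853621] 1459
[[424.3  92.9  64.5]
 [429.6 122.8  64.5]
 [453.5  87.4  64.5]
 [459.  118.2  64.5]] [441.65983909 105.54227469  64.5       ]
174 [ 4.395e+02  1.036e+02 -1.000e-01]
180 [428.5 107.6  65.3]
186 [434.1 106.5  63.7]
192 [439.  105.6  65.2]
198 [444.6 104.5  64.1]
204 [449.8 103.6  64.7]
210 [455.4 102.5  64.1]
216 [461.  101.5  63.7]
222 [464.1 101.1  70. ]
228 [463.9 101.5  83.8]
234 [464.4 101.7  95.1]
240 [469.7 100.7  94.7]
board [[444.1  23.8  19.5]
 [471.2 182.8  19.5]] [451.97911635  30.82445327  18.77521231] [476.9540368  173.15686243  19.5444413 ]
lid front corners [[443.9  44.2  86. ]
 [464.5 165.   86. ]]
```

```bash
python3 -c "
from h import *
plan([438,105.7,70],80)"
```

```text
t 2.7 pos [433.8 117.  200.3] yawy 80.07 tilt [-0.e+00  2.e-04 -1.e+00] F [0.5 1.2 1.2] w 0.7
rz tool rad 0.001 dist 130.9
shift cm now axes [-0.6  -1.05 13.03]
shift cm turned axes [-0.61 -1.05 13.03]
```

Call:
play_rows --pt "0 0 0 -0.6 -1.05 1.5 0" --pt "0 0 0 0 0 3 0" --pt "0 0 0 0 0 3 0" --pt "0 0 0 0 0 3 0" --pt "0 0 0 0 0 1.5 0" --pt "0 0 0 0 0 0.6 0" --pt "0 0 0 0 0 0 0" --pt "0 0 0 0 0 0 0"

```text
t: 3.5
position: [439.0, 105.1, 75.0]
eef_rot: [0.087, 0.996, 0.0, 0.001]
ft_force: [-0.1, -0.6, -0.4]
width: 0.2
```

Call:
play_rows --pt "0 0 0 0 0 0.2 0" --pt "0 0 0 0 0 0.2 0" --pt "0 0 0 0 0 0.1 0" --pt "0 0 0 0 0 0.1 0" --pt "0 0 0 0 0 0.1 0" --pt "0 0 0 0 0 0 0"

```text
t: 4.1
position: [438.4, 104.7, 67.1]
eef_rot: [0.087, 0.996, 0.0, -0.0]
ft_force: [-0.7, 0.6, 0.4]
width: 0.2
```

Call:
play_rows --pt "0 0 0 0 0 0.1 0" --pt "0 0 0 0 0 0.1 0" --pt "0 0 0 0 0 0.1 0" --pt "0 0 0 0 0 0.1 0" --pt "0 0 0 0 0 0.1 0" --pt "0 0 0 0 0 0 0"

```text
t: 4.7
position: [438.5, 104.7, 62.6]
eef_rot: [0.087, 0.996, 0.0, 0.0]
ft_force: [-1.7, -0.5, 5.7]
width: 0.3
```

Call:
play_rows --pt "0 0 0 0 0 0.1 0" --pt "0 0 0 0 0 0.1 0" --pt "0 0 0 0 0 0 0"

```text
t: 5.0
position: [438.6, 104.8, 60.7]
eef_rot: [0.087, 0.996, 0.0, 0.0]
ft_force: [-1.5, 0.1, 7.0]
width: 0.7
```

Call:
play_rows --pt "0 0 0 0 0 0.1 0" --pt "0 0 0 0 0 0.1 0" --pt "0 0 0 0 0 0 0"

```text
t: 5.3
position: [438.7, 104.7, 58.5]
eef_rot: [0.087, 0.996, 0.0, 0.0]
ft_force: [-1.5, 0.1, 4.7]
width: 0.3
```

Call:
play_rows --pt "0 0 0 0 0 0.1 0" --pt "0 0 0 0 0 0 0" --pt "0 0 0 0 0 0 0"

```text
t: 5.6
position: [438.9, 104.7, 57.6]
eef_rot: [0.087, 0.996, 0.0, 0.0]
ft_force: [-2.3, 0.1, 5.4]
width: 0.6
```

```bash
python3 - <<'E'
from h import *
plan([438,105.7,57])
m=eyes.camera_model("top");I,D=eyes.read_camera("top");P=cloud(m,D)
X,Y,Z=P[...,0],P[...,1],P[...,2]
c=(abs(X-600)<70)&(abs(Y-85)<90);print(np.nanpercentile(Z[c],[10,50,90,97,99.5]))
E
```

```text
t 5.6 pos [438.9 104.7  57.6] yawy 79.99 tilt [ 1.e-03  1.e-04 -1.e+00] F [-2.3  0.1  5.4] w 0.6
rz tool rad -0.0 dist 1.4
shift cm now axes [0.1  0.08 0.06]
shift cm turned axes [0.1  0.08 0.06]
[ -0.9356715   21.35672633 146.14121236 158.95314056 166.59284374]
```

Call:
play_rows --pt "0 0 0 0 0 0.05 0" --pt "0 0 0 0 0 0 0" --pt "0 0 0 0 0 0 0" --pt "0 0 0 0 0 0 0" --pt "0 0 0 0 0 0 0" --pt "0 0 0 0 0 0 0" --pt "0 0 0 0 0 0 0"

```text
t: 6.35
position: [438.9, 104.7, 57.1]
eef_rot: [0.087, 0.996, 0.0, 0.001]
ft_force: [-0.0, -0.4, 5.3]
width: 0.8
```

```bash
python3 - <<'E'
from h import *
plan([438,105.7,57])
m=eyes.camera_model("scene");I,D=eyes.read_camera("scene")
save("scene2",I,(220,100,240,180),3.3)
E
```

```text
t 6.35 pos [438.9 104.7  57.1] yawy 79.99 tilt [ 1.1e-03  1.0e-04 -1.0e+00] F [-0.  -0.4  5.3] w 0.8
rz tool rad -0.0 dist 1.3
shift cm now axes [0.11 0.08 0.01]
shift cm turned axes [0.11 0.08 0.01]
```

View pics/scene2.png

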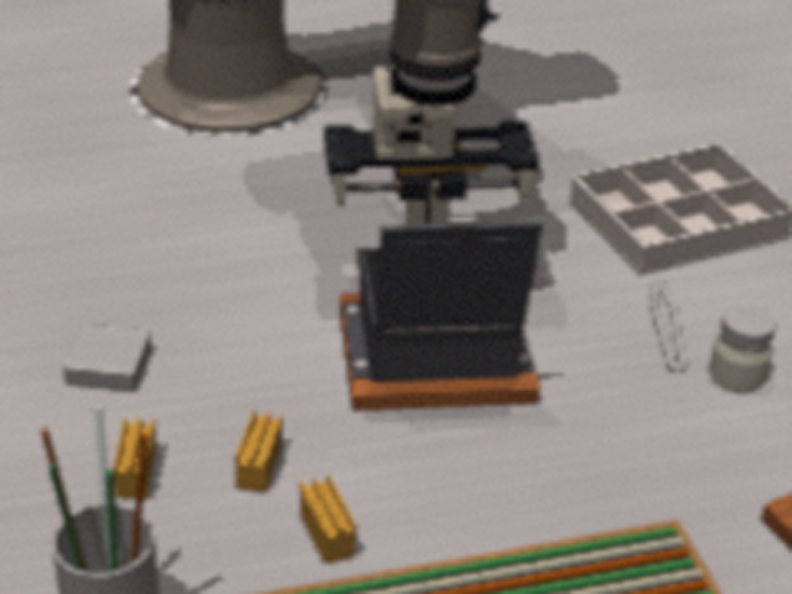

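The lid stands fully open (scene crop, lid at 380–540, 225–330), and nothing else has moved. Next is the roller.

```bash
python3 - <<'E'
from h import *
plan([632,-200,207],73.3)
E
```

```text
t 6.4 pos [438.9 104.7  57.1] yawy 79.98 tilt [ 1.e-03  1.e-04 -1.e+00] F [-0.2  0.2  5.7] w 0.4
rz tool rad 0.117 dist 390.7
shift cm now axes [-24.33 -26.64 -14.98]
shift cm turned axes [-27.27 -23.63 -14.97]
```

Call:
play_rows --pt "0 0 0 0 0 -1 0" --pt "0 0 0 0 0 -3 0" --pt "0 0 0 0 0 -4 0" --pt "0 0 0 0 0 -4 0" --pt "0 0 0 0 0 -3 0"

```text
t: 6.9
position: [438.6, 104.8, 209.5]
eef_rot: [0.087, 0.996, 0.0, 0.001]
ft_force: [0.9, 0.6, -1.6]
width: 0.3
```

Call:
play_rows --pt "0 0 0.117 0 0 0 5" --pt "0 0 0 -2 -2.5 0 5" --pt "0 0 0 -3 -3 0 5" --pt "0 0 0 -3.2 -3 0 5" --pt "0 0 0 -3.3 -2.8 0 5" --pt "0 0 0 -3.3 -2.8 0 5" --pt "0 0 0 -3.3 -2.8 0 5" --pt "0 0 0 -3.3 -2.8 0.5 5" --pt "0 0 0 -3.3 -2.3 1 5" --pt "0 0 0 -2 -1.2 1.5 5"

```text
t: 7.9
position: [628.6, -197.3, 177.0]
eef_rot: [0.146, 0.989, -0.0, 0.001]
ft_force: [-0.7, 0.2, -0.7]
width: 50.1
```

Call:
play_rows --pt "0 0 0 0 0 3 5" --pt "0 0 0 0 0 1 5" --pt "0 0 0 0 0 0 5" --pt "0 0 0 0 0 0 5"

```text
t: 8.3
position: [627.7, -193.9, 138.0]
eef_rot: [0.145, 0.989, -0.0, 0.001]
ft_force: [-0.6, -0.2, 1.1]
width: 50.1
```

```bash
python3 - <<'E'
from h import *
plan([632,-200,15],73.3)
m=eyes.camera_model("wrist");I,D=eyes.read_camera("wrist");P=cloud(m,D)
np.savez("w2.npz",I=I,D=D,E=m["extrinsics"])
save("wrist3",I)
Z=P[...,2];s=(abs(P[...,0]-632)<50)&(abs(P[...,1]+200)<40)&(Z>26)&(Z<42)
p=P[s];print(cv2.minAreaRect(p[:,:2].astype(np.float32)),np.median(p,0),len(p))
for r in eyes.masks_of("wrist","roller"):
    print(r["conf"],r["box"],np.nanmedian(P[r["mask"]],0))
E
```

```text
t 8.3 pos [ 627.7 -193.9  138. ] yawy 73.31 tilt [ 1.e-03 -3.e-04 -1.e+00] F [-0.6 -0.2  1.1] w 50.1
rz tool rad 0.0 dist 123.3
shift cm now axes [-0.57 -0.46 12.3 ]
shift cm turned axes [-0.57 -0.46 12.3 ]
((633.4564208984375, -199.7384490966797), (25.88648223876953, 60.589080810546875), 73.8649673461914) [ 631.28744931 -199.13935398   30.90070918] 2552
0.9 [291.8, 156.0, 41.4, 85.4] [ 628.75285383 -198.5788424    30.73035599]
0.72 [409.1, 139.3, 68.0, 86.3] [ 644.5498153  -100.6089311    30.81790722]
0.6 [468.1, 225.4, 57.2, 46.7] [713.95520168 -66.59636814  29.68847378]
```

View pics/wrist3.png

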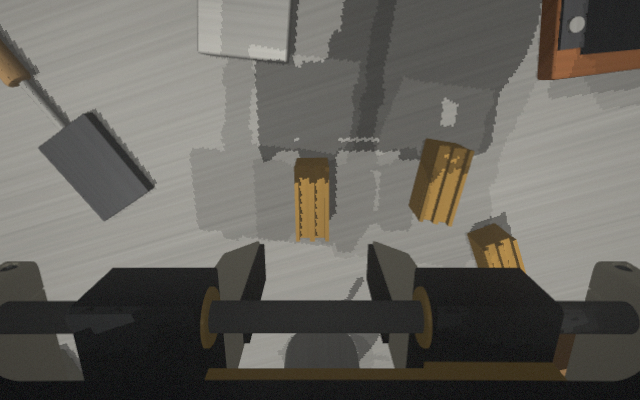

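The wrist picture shows the wanted roller at (311,200) standing free between the open fingers, with its look-alikes at (440,180) and (495,245).

Call:
play_rows --pt "0 0 -0.009 -0.7 -0.4 2 5" --pt "0 0 0 0 0 3 5" --pt "0 0 0 0 0 3 5" --pt "0 0 0 0 0 1 5" --pt "0 0 0 0 0 0 5" --pt "0 0 0 0 0 0 5"

```text
t: 9.0
position: [634.1, -200.4, 48.6]
eef_rot: [0.141, 0.99, -0.0, 0.001]
ft_force: [0.5, 0.1, 1.1]
width: 49.8
```

```bash
python3 - <<'E'
from h import *
plan([633.2,-199.8,11.5],73.8)
E
```

```text
t 9.0 pos [ 634.1 -200.4   48.6] yawy 73.81 tilt [ 0.0026 -0.0011 -1.    ] F [0.5 0.1 1.1] w 49.8
rz tool rad 0.0 dist 37.2
shift cm now axes [0.11 0.04 3.71]
shift cm turned axes [0.11 0.04 3.71]
```

Call:
play_rows --pt "0 0 0 0.1 0 2 5" --pt "0 0 0 0 0 1.2 5" --pt "0 0 0 0 0 0.5 5" --pt "0 0 0 0 0 0 5" --pt "0 0 0 0 0 0 2" --pt "0 0 0 0 0 0 2" --pt "0 0 0 0 0 0 2" --pt "0 0 0 0 0 0 2" --force 25

```text
t: 9.8
position: [632.5, -199.7, 10.3]
eef_rot: [0.141, 0.99, 0.0, 0.001]
ft_force: [0.4, 1.3, 2.6]
width: 25.6
```

Call:
play_rows --pt "0 0 0 0 0 0 2" --pt "0 0 0 0 0 0 2" --pt "0 0 0 0 0 0 2"

```text
t: 10.1
position: [632.4, -199.7, 10.3]
eef_rot: [0.141, 0.99, 0.0, 0.0]
ft_force: [0.4, 1.8, 5.2]
width: 25.9
```

Call:
play_rows --pt "0 0 0 0 0 -1 2" --pt "0 0 0 0 0 -3 2" --pt "0 0 0 0 0 -4 2" --pt "0 0 0 0 0 -4 2" --pt "0 0 0 0 0 -2 2" --pt "0 0 0 0 0 0 2"

```text
t: 10.7
position: [633.3, -200.8, 153.3]
eef_rot: [0.141, 0.99, -0.001, 0.003]
ft_force: [1.5, -0.3, -3.5]
width: 25.4
```

```bash
python3 - <<'E'
from h import *
plan([632,-200,150],73.3)
m=eyes.camera_model("top");I,D=eyes.read_camera("top");P=cloud(m,D)
np.savez("t4.npz",I=I,D=D)
save("top4",I,(215,170,100,125),4.8)
for r in eyes.tip_of("top","nest"):
    p=np.round(r["point"]).astype(int);print(r["conf"],p,P[p[1],p[0]],onplane(m,[r["point"]],23.4))
X,Y,Z=P[...,0],P[...,1],P[...,2]
u=np.array([np.cos(np.radians(-10)),np.sin(np.radians(-10))]);v=np.array([-u[1],u[0]])
o=np.array([539.5,87.8]);a=(X-o[0])*u[0]+(Y-o[1])*u[1];b=(X-o[0])*v[0]+(Y-o[1])*v[1]
for nm,s in (("frame",(abs(a)<55)&(abs(b)<40)&(Z>27)&(Z<36)),("walls",(abs(a)<75)&(abs(b)<72)&(Z>72)&(Z<88))):
    p=P[s];r=cv2.minAreaRect(p[:,:2].astype(np.float32));print(nm,r,len(p),np.median(p[:,2]),"a",np.percentile(a[s],[1,50,99]),"b",np.percentile(b[s],[1,50,99]))
s=(abs(a)<25)&(abs(b)<10);print("floor",np.nanpercentile(Z[s],[10,50,90]))
E
```

```text
t 10.7 pos [ 633.3 -200.8  153.3] yawy 73.79 tilt [ 0.0054 -0.0029 -1.    ] F [ 1.5 -0.3 -3.5] w 25.4
rz tool rad 0.009 dist 3.6
shift cm now axes [0.15 0.04 0.33]
shift cm turned axes [0.15 0.04 0.33]
0.72 [268 241] [532.13370931  83.41087124  22.63612931] [[532.57069162  82.6563063   23.4       ]]
frame ((540.75048828125, 89.10454559326172), (76.75101470947266, 108.33036041259766), 78.39686584472656) 325 29.78489497535793 a [-52.20552564  -1.39789383  54.07134563] b [-35.80573949  -1.52244596  36.5309901 ]
walls ((532.1900634765625, 88.31465911865234), (130.7423095703125, 132.81202697753906), 80.27665710449219) 454 80.4052668543751 a [-71.99981332  -7.9658004   58.54805528] b [-66.06069877   3.69696012  64.43128546]
floor [21.05941754 23.88795763 26.84747705]
```

View pics/top4.png

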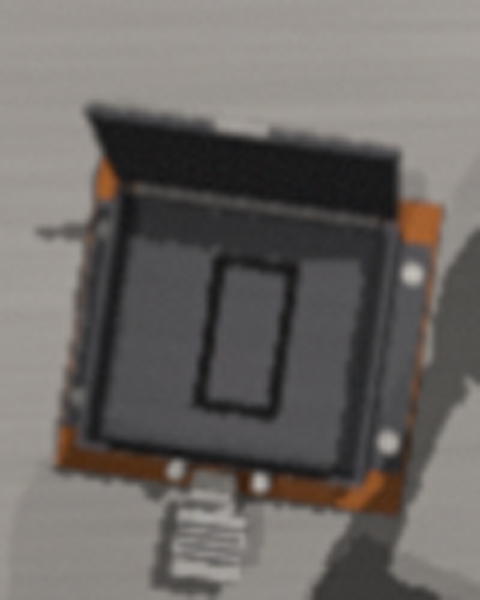

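The top crop shows the open case, with the pocket's dark frame at crop corners (217,257), (299,265), (279,418) and (194,406).

```bash
python3 - <<'E'
from h import *
w=np.load("t4.npz");m=eyes.camera_model("top");I=w["I"]
c=np.array([(217,257),(299,265),(279,418),(194,406)],float)
px=(c+.5)/4.8-.5+[215,170]
p=onplane(m,px,31.4);print(p.round(1),p.mean(0).round(1))
print([np.linalg.norm(p[i]-p[(i+1)%4]).round(1) for i in range(4)])
d=p[0]+p[1]-p[2]-p[3];print("yaw",np.degrees(np.arctan2(d[1],d[0])))
g=cv2.cvtColor(I,cv2.COLOR_RGB2GRAY)
roi=np.zeros(g.shape,np.uint8);x0,y0,x1,y1=[int(v) for v in (px[:,0].min()-3,px[:,1].min()-3,px[:,0].max()+4,px[:,1].max()+4)]
sub=g[y0:y1,x0:x1];t,b=cv2.threshold(sub,0,255,cv2.THRESH_BINARY_INV|cv2.THRESH_OTSU)
n,l,st,ce=cv2.connectedComponentsWithStats(b);print(t,st[1:],ce[1:])
k=1+np.argmax(st[1:,4]);yy,xx=np.nonzero(l==k);q=onplane(m,np.c_[xx+x0,yy+y0],31.4)[:,:2].astype(np.float32)
print(cv2.minAreaRect(q),q.mean(0))
# thumb centre in top view at closed z known now
E
```

```text
[[572.9 100.4  31.4]
 [568.2  61.8  31.4]
 [496.5  72.8  31.4]
 [503.2 112.7  31.4]] [535.2  86.9  31.4]
[np.float64(38.9), np.float64(72.5), np.float64(40.4), np.float64(70.9)]
yaw -9.401809427549464
61.0 [[  0   0  28  38 357]] [[14.57142857 15.2464986 ]]
((537.9906005859375, 88.41500854492188), (61.224876403808594, 83.51826477050781), 88.51866912841797) [545.2297    85.654884]
```

```bash
python3 - <<'E'
from h import *
plan([520,-80,155],80)
E
```

```text
t 10.8 pos [ 631.2 -199.8  148.5] yawy 73.79 tilt [-2.e-03  6.e-04 -1.e+00] F [-0.6  0.3 -3.8] w 25.8
rz tool rad -0.108 dist 163.6
shift cm now axes [14.03  8.4  -0.62]
shift cm turned axes [13.03  9.86 -0.62]
```

Call:
play_rows --pt "0 0 -0.054 0 0 0 2" --pt "0 0 -0.054 1 0.8 0 2" --pt "0 0 0 2.6 1.8 -0.2 2" --pt "0 0 0 3.2 2.4 -0.2 2" --pt "0 0 0 3.2 2.4 -0.2 2" --pt "0 0 0 2 1.8 0 2" --pt "0 0 0 1 0.7 0 2"

```text
t: 11.5
position: [518.8, -77.2, 153.6]
eef_rot: [0.087, 0.996, 0.001, -0.003]
ft_force: [-0.4, -0.4, -3.5]
width: 25.5
```

```bash
python3 - <<'E'
from h import *
plan([537,88,155],80)
E
```

```text
t 11.5 pos [518.8 -77.2 153.6] yawy 80.06 tilt [-0.0054  0.0019 -1.    ] F [-0.4 -0.4 -3.5] w 25.5
rz tool rad 0.001 dist 166.2
shift cm now axes [ 1.06 16.58 -0.12]
shift cm turned axes [ 1.08 16.58 -0.12]
```

Call:
play_rows --pt "0 0 0 0.1 1.5 0 2" --pt "0 0 0 0.2 3 0 2" --pt "0 0 0 0.3 4 0 2" --pt "0 0 0 0.3 4 0 2" --pt "0 0 0 0.1 2.5 0 2" --pt "0 0 0 0 1.2 0 2" --pt "0 0 0 0 0.3 0 2" --pt "0 0 0 0 0 0 2" --pt "0 0 0 0 0 0 2"

```text
t: 12.4
position: [540.7, 83.8, 155.4]
eef_rot: [0.088, 0.996, -0.0, -0.0]
ft_force: [-0.8, -0.6, -3.0]
width: 25.9
```

```bash
python3 - <<'E'
from h import *
plan([537,88,155],80)
m=eyes.camera_model("wrist");I,D=eyes.read_camera("wrist")
np.savez("w5.npz",I=I,D=D,E=m["extrinsics"])
save("wrist5",I,(180,100,280,200),2.85)
P=cloud(m,D)
for r in eyes.tip_of("wrist","nest"): print(r["conf"],r["point"],onplane(m,[r["point"]],23.4))
for r in eyes.tip_of("wrist","thumb"): print(r["conf"],r["point"],onplane(m,[r["point"]],64.7))
E
```

```text
t 12.4 pos [540.7  83.8 155.4] yawy 79.91 tilt [-4.e-04 -4.e-04 -1.e+00] F [-0.8 -0.6 -3. ] w 25.9
rz tool rad -0.002 dist 5.7
shift cm now axes [0.44 0.35 0.04]
shift cm turned axes [0.44 0.35 0.04]
0.74 [320.7, 180.4] [[536.98886025  88.06132807  23.4       ]]
0.93 [318.5, 50.1] [[440.18753524 102.87586604  64.7       ]]
```

View pics/wrist5.png

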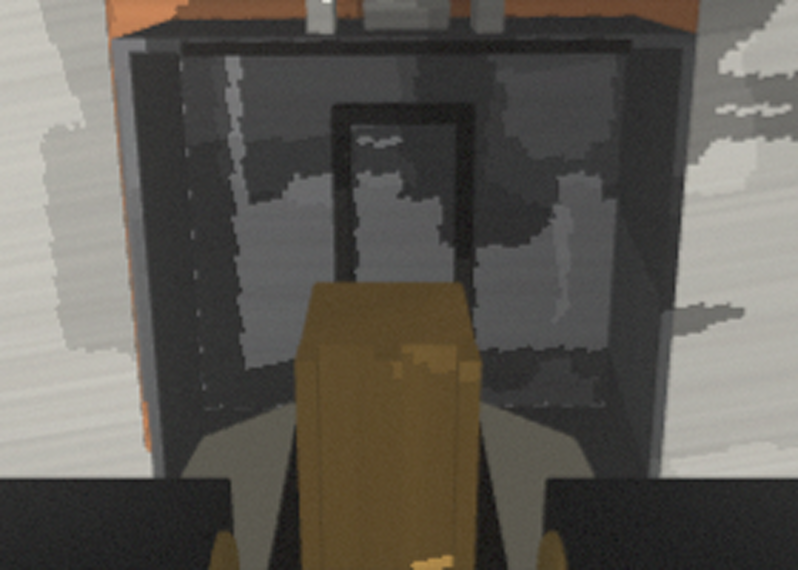

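The crop shows the frame's front outer corners at crop (331,103) and (475,105), and the held roller's lower front edge from (313,284) to (465,284).

```bash
python3 - <<'E'
from h import *
w=np.load("w5.npz");m=eyes.camera_model("wrist");m["extrinsics"]=w["E"]
f=lambda c:(np.array(c,float)+.5)/2.85-.5+[180,100]
u=np.array([np.cos(np.radians(-10)),np.sin(np.radians(-10)),0])
e=onplane(m,f([(331,103),(475,105)]),31.4);print("frame edge",e.round(1),np.linalg.norm(e[1]-e[0]));d=e[0]-e[1];print("yaw y",np.degrees(np.arctan2(d[1],d[0])))
print("nest",(e.mean(0)+37*u).round(1))
i=onplane(m,f([(356,270),(456,270)]),31.4);print("inner sides",i.round(1),i.mean(0),np.linalg.norm(i[1]-i[0]))
o=onplane(m,f([(333,270),(475,270)]),31.4);print("outer sides",o.round(1),o.mean(0),np.linalg.norm(o[1]-o[0]))
r=onplane(m,f([(313,284),(465,284)]),145.1);print("roller bottom edge",r.round(1),np.linalg.norm(r[1]-r[0]),"centre",(r.mean(0)+30*u).round(1));d=r[0]-r[1];print(np.degrees(np.arctan2(d[1],d[0])))
wall=onplane(m,f([(113,38),(696,35)]),79.4);print("front wall corners",wall.round(1),np.linalg.norm(wall[1]-wall[0]),(wall.mean(0)+60*u).round(1))
P=cloud(m,w["D"])
for c in [(400,200),(400,160),(300,260),(540,230)]:
    x,y=f(c).round().astype(int);print(c,P[y,x].round(1))
E
```

```text
frame edge [[495.8  75.4  31.4]
 [503.3 114.1  31.4]] 39.497310484019394
yaw y -100.86141002138025
nest [536.   88.3  31.4]
inner sides [[544.3  73.2  31.4]
 [549.3 101.7  31.4]] [546.78080155  87.46007944  31.4       ] 28.878937898007234
outer sides [[543.1  66.7  31.4]
 [550.3 107.1  31.4]] [546.67983047  86.89045179  31.4       ] 41.007212737291795
roller bottom edge [[510.6  75.5 145.1]
 [515.2 101.4 145.1]] 26.334425256561367 centre [542.4  83.2 145.1]
-100.0574773373206
front wall corners [[466.7  34.1  79.4]
 [488.8 162.2  79.4]] 129.91418939681637 [536.8  87.7  79.4]
(400, 200) [528.1  89.   23.4]
(400, 160) [516.3  91.1  24.4]
(300, 260) [541.   56.8  23. ]
(540, 230) [544.2 128.   21.7]
```

Call:
play_rows --pt "0 0 0 0.67 0.4 0.5 2" --pt "0 0 0 0 0 2.5 2" --pt "0 0 0 0 0 3 2" --pt "0 0 0 0 0 2.5 2" --pt "0 0 0 0 0 1.2 2" --pt "0 0 0 0 0 0.7 2" --pt "0 0 0 0 0 0 2" --pt "0 0 0 0 0 0 2" --pt "0 0 0 0 0 0 2"

```text
t: 13.45
position: [535.5, 90.1, 52.8]
eef_rot: [0.087, 0.996, 0.0, 0.001]
ft_force: [-0.4, 0.9, -3.5]
width: 25.9
```

```bash
python3 - <<'E'
from h import *
plan([535.2,88.6,33.7],80)
m=eyes.camera_model("wrist");I,D=eyes.read_camera("wrist")
np.savez("w6.npz",I=I,D=D,E=m["extrinsics"])
save("wrist6",I,(220,130,200,140),4)
E
```

```text
t 13.45 pos [535.5  90.1  52.8] yawy 79.99 tilt [ 2.3e-03  1.0e-04 -1.0e+00] F [-0.4  0.9 -3.5] w 25.9
rz tool rad -0.0 dist 19.2
shift cm now axes [ 0.01 -0.15  1.91]
shift cm turned axes [ 0.01 -0.15  1.91]
```

View pics/wrist6.png

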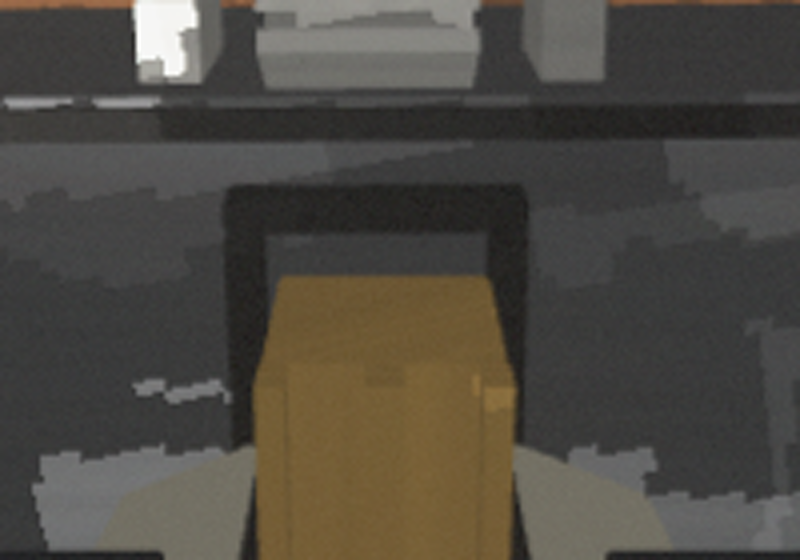

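The roller's lower front edge runs from crop (278,277) to (491,277), inside the frame's outer edges (224–526, 186). Next I'll work out the offset.

```bash
python3 - <<'E'
from h import *
w=np.load("w6.npz");m=eyes.camera_model("wrist");m["extrinsics"]=w["E"]
f=lambda c:(np.array(c,float)+.5)/4-.5+[220,130]
u=np.array([np.cos(np.radians(-10)),np.sin(np.radians(-10)),0]);v=np.array([-u[1],u[0],0])
e=onplane(m,f([(224,186),(526,186)]),31.4);r=onplane(m,f([(278,277),(491,277)]),42.5)
i=onplane(m,f([(267,233),(488,233)]),31.4)
print("frame w",np.linalg.norm(e[1]-e[0]),"roller w",np.linalg.norm(r[1]-r[0]),"inner w",np.linalg.norm(i[1]-i[0]))
n=e.mean(0)+37*u;c=r.mean(0)+30*u;d=n-c;n2=i.mean(0)+32*u
print("nest",n.round(1),n2.round(1),"roller",c.round(1))
T=read_state()["eef_rot"];print("need tool x,y mm",-d@u,d@v, "from inner",-(n2-c)@u,(n2-c)@v)
E
```

```text
frame w 38.89794008519178 roller w 26.27789006545664 inner w 28.771070478790293
nest [535.1  88.5  31.4] [536.5  88.5  31.4] roller [537.   89.4  42.5]
need tool x,y mm 1.648008209597475 -1.2198788810167198 from inner 0.329222616505736 -0.908369687340056
```

Call:
play_rows --pt "0 0 0 0.1 -0.11 0 2" --pt "0 0 0 0 0 0.4 2" --pt "0 0 0 0 0 0.4 2" --pt "0 0 0 0 0 0.2 2" --pt "0 0 0 0 0 0 2" --pt "0 0 0 0 0 0 2"

```text
t: 14.1
position: [533.5, 89.1, 41.6]
eef_rot: [0.087, 0.996, 0.0, -0.0]
ft_force: [-0.5, -0.0, -3.0]
width: 25.8
```

Call:
play_rows --pt "0 0 0 0 0 0.2 2" --pt "0 0 0 0 0 0.1 2" --pt "0 0 0 0 0 0.1 2" --pt "0 0 0 0 0 0 2" --pt "0 0 0 0 0 0 2"

```text
t: 14.6
position: [534.0, 89.1, 37.8]
eef_rot: [0.087, 0.996, 0.0, 0.0]
ft_force: [2.1, -0.1, -5.0]
width: 26.1
```

Call:
play_rows --pt "0 0 0 0 0 0.1 2" --pt "0 0 0 0 0 0.1 2" --pt "0 0 0 0 0 0 2" --pt "0 0 0 0 0 0 2"

```text
t: 15.0
position: [534.0, 89.1, 35.8]
eef_rot: [0.087, 0.996, 0.0, 0.0]
ft_force: [2.8, -0.8, -2.8]
width: 25.6
```

Call:
play_rows --pt "0 0 0 0 0 0.1 2" --pt "0 0 0 0 0 0 2" --pt "0 0 0 0 0 0 2"

```text
t: 15.3
position: [534.0, 89.1, 34.9]
eef_rot: [0.087, 0.996, 0.0, 0.0]
ft_force: [4.1, -0.4, -2.1]
width: 25.9
```

Call:
play_rows --pt "0 0 0 -0.1 0 0 2" --pt "0 0 0 0 0 0.05 2" --pt "0 0 0 0 0 0.05 2" --pt "0 0 0 0 0 0 2" --pt "0 0 0 0 0 0 2"

```text
t: 15.8
position: [534.0, 89.0, 33.4]
eef_rot: [0.087, 0.996, -0.0, -0.001]
ft_force: [1.2, 0.2, -4.2]
width: 25.8
```

Call:
play_rows --pt "0 0 0 0 0 0.05 2" --pt "0 0 0 0 0 0 2" --pt "0 0 0 0 0 0 2"

```text
t: 16.1
position: [534.0, 89.0, 33.3]
eef_rot: [0.087, 0.996, -0.0, -0.0]
ft_force: [-2.7, 0.4, 1.7]
width: 26.2
```

Call:
play_rows --pt "0 0 0 0 0 0 3.2" --pt "0 0 0 0 0 0 4" --pt "0 0 0 0 0 0 5" --pt "0 0 0 0 0 0 5" --pt "0 0 0 0 0 0 5"

```text
t: 16.6
position: [534.7, 89.0, 33.2]
eef_rot: [0.087, 0.996, 0.0, 0.0]
ft_force: [0.5, 0.2, 0.1]
width: 49.4
```

Call:
play_rows --pt "0 0 0 0 0 -0.5 5" --pt "0 0 0 0 0 -2 5" --pt "0 0 0 0 0 -3 5" --pt "0 0 0 0 0 -3 5" --pt "0 0 0 0 0 -1.5 5" --pt "0 0 0 0 0 0 5"

```text
t: 17.2
position: [536.0, 89.0, 135.9]
eef_rot: [0.087, 0.996, 0.0, 0.003]
ft_force: [-0.3, -0.6, -0.8]
width: 50.0
```

```bash
python3 - <<'E'
from h import *
plan([534,89,220],80)
m=eyes.camera_model("wrist");I,D=eyes.read_camera("wrist");P=cloud(m,D)
save("wrist7",I,(180,100,280,200),2.85)
X,Y,Z=P[...,0],P[...,1],P[...,2]
s=(abs(X-536)<50)&(abs(Y-88)<40)&(Z>48)&(Z<75);p=P[s]
print(cv2.minAreaRect(p[:,:2].astype(np.float32)),np.percentile(p[:,2],[5,50,95]),len(p))
for r in eyes.tip_of("wrist","nest"): print(r["conf"],r["point"],onplane(m,[r["point"]],23.4))
for r in eyes.tip_of("wrist","roller"): print(r["conf"],r["point"],onplane(m,[r["point"]],23.4))
E
```

```text
t 17.2 pos [536.   89.  135.9] yawy 79.99 tilt [ 5.4e-03  2.0e-04 -1.0e+00] F [-0.3 -0.6 -0.8] w 50.0
rz tool rad -0.0 dist 84.1
shift cm now axes [ 0.15 -0.03 -8.41]
shift cm turned axes [ 0.15 -0.03 -8.41]
((534.9024047851562, 88.13909149169922), (26.000656127929688, 60.69036865234375), 80.00797271728516) [52.37199272 54.00621751 60.07697436] 3126
0.66 [315.0, 189.6] [[534.22032818  88.37564471  23.4       ]]
0.29 [588.3, 140.5] [[531.96337606 296.38060837  23.4       ]]
```

View pics/wrist7.png

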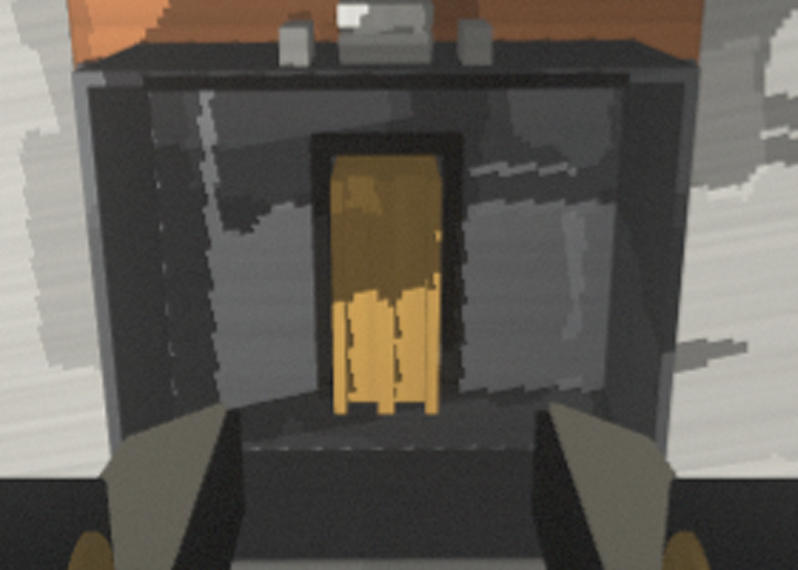

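The roller stands in the nest, grooves up (crop 330–440, 155–412), and its frame is all in place; its centre measures (534.9, 88.1). The next script plans the lid arc.

```bash
python3 - <<'E'
from h import *
u=np.array([np.cos(np.radians(-10)),np.sin(np.radians(-10))]);O=np.array([536,88.4])
plan([*(O+118*u),245],80)
plan([*(O+118*u),180],80)
th=np.concatenate([np.arange(1.75,0.2,-0.13),[0.15,0.12]]);prev=None
for t in th:
    r=100+15*(1.75-t)/1.63
    if t>1.5708: # face contact with edge at r=122ish
        zc=81.4+r*np.sin(t)+5*np.cos(t); ac=60-122*np.cos(t)+5*np.sin(t)
    else: zc=81.4+r*np.sin(t)+5*np.cos(t); ac=60-r*np.cos(t)+5*np.sin(t)
    a=ac+9.5
    print(round(t,2),"a",round(a,1),"z",round(zc,1),"" if prev is None else f"shift x {-(a-prev[0])/10:.2f} z {-(zc-prev[1])/10:.2f}", (O+a*u).round(1));prev=(a,zc)
E
```

```text
t 17.35 pos [533.9  88.9 132.4] yawy 79.98 tilt [-0.0015  0.     -1.    ] F [0.9 0.1 0.2] w 50.2
rz tool rad -0.0 dist 164.7
shift cm now axes [-1.200e+01 -1.000e-02 -1.128e+01]
shift cm turned axes [-12.    -0.02 -11.28]
t 17.35 pos [533.9  88.9 132.4] yawy 79.98 tilt [-0.0015  0.     -1.    ] F [0.9 0.1 0.2] w 50.2
rz tool rad -0.0 dist 129.3
shift cm now axes [-1.201e+01 -1.000e-02 -4.780e+00]
shift cm turned axes [-12.01  -0.02  -4.78]
1.75 a 96.2 z 178.9  [630.7  71.7]
1.62 a 80.5 z 182.2 shift x 1.57 z -0.33 [615.3  74.4]
1.49 a 66.2 z 183.9 shift x 1.43 z -0.16 [601.2  76.9]
1.36 a 52.7 z 183.7 shift x 1.35 z 0.01 [587.9  79.2]
1.23 a 39.2 z 181.8 shift x 1.35 z 0.19 [574.6  81.6]
1.1 a 25.9 z 178.1 shift x 1.33 z 0.37 [561.5  83.9]
0.97 a 13.0 z 172.6 shift x 1.28 z 0.55 [548.8  86.1]
0.84 a 0.9 z 165.4 shift x 1.21 z 0.72 [536.9  88.2]
0.71 a -10.3 z 156.6 shift x 1.12 z 0.88 [525.8  90.2]
0.58 a -20.4 z 146.3 shift x 1.01 z 1.03 [515.9  91.9]
0.45 a -29.1 z 134.6 shift x 0.87 z 1.17 [507.3  93.5]
0.32 a -36.3 z 121.7 shift x 0.72 z 1.29 [500.2  94.7]
0.15 a -43.2 z 103.5 shift x 0.68 z 1.83 [493.5  95.9]
0.12 a -44.1 z 100.1 shift x 0.09 z 0.34 [492.6  96.1]
```

Call:
play_rows --pt "0 0 0 0 0 -2 0" --pt "0 0 0 0 0 -4 0" --pt "0 0 0 0 0 -4 0" --pt "0 0 0 0 0 -1 0" --pt "0 0 0 -2 0 0 0" --pt "0 0 0 -3.5 0 0 0" --pt "0 0 0 -4 0 0 0" --pt "0 0 0 -2 0 0 0" --pt "0 0 0 -0.3 0 0 0" --pt "0 0 0 0 0 0 0"

```text
t: 18.35
position: [650.1, 68.4, 240.9]
eef_rot: [0.087, 0.996, -0.0, -0.002]
ft_force: [-0.1, 0.3, -0.1]
width: 0.4
```

Call:
play_rows --pt "0 0 0 0 0 1.5 0" --pt "0 0 0 0 0 3 0" --pt "0 0 0 0 0 1.5 0" --pt "0 0 0 0 0 0.1 0" --pt "0 0 0 1 0 0 0" --pt "0 0 0 0.7 0 0 0" --pt "0 0 0 0 0 0 0"

```text
t: 19.05
position: [633.3, 71.8, 183.5]
eef_rot: [0.087, 0.996, 0.0, 0.001]
ft_force: [0.8, 0.1, -0.5]
width: 0.3
```

```bash
python3 - <<'E'
from h import *
plan([630.7,71.7,179],80)
E
```

```text
t 19.05 pos [633.3  71.8 183.5] yawy 80.01 tilt [ 1.1e-03  1.0e-04 -1.0e+00] F [ 0.8  0.1 -0.5] w 0.3
rz tool rad 0.0 dist 5.2
shift cm now axes [ 0.25 -0.05  0.45]
shift cm turned axes [ 0.25 -0.05  0.45]
```

Call:
play_rows --pt "0 0 0 0.3 0 0 0" --pt "0 0 0 0.5 0 -0.05 0" --pt "0 0 0 0.7 0 -0.1 0" --pt "0 0 0 0.7 0 -0.1 0" --pt "0 0 0 0.7 0 -0.1 0" --pt "0 0 0 0.7 0 -0.05 0" --pt "0 0 0 0 0 0 0"

```text
t: 19.75
position: [597.5, 77.8, 186.3]
eef_rot: [0.087, 0.996, -0.0, -0.0]
ft_force: [1.3, -0.8, -0.6]
width: 0.5
```

```bash
python3 - <<'E'
from h import *
plan([587.9,79.2,183.7],80)
E
```

```text
t 19.75 pos [597.5  77.8 186.3] yawy 80.0 tilt [-7.e-04  0.e+00 -1.e+00] F [ 1.3 -0.8 -0.6] w 0.5
rz tool rad 0.0 dist 10.1
shift cm now axes [ 0.97 -0.03  0.26]
shift cm turned axes [ 0.97 -0.03  0.26]
```

Call:
play_rows --pt "0 0 0 0.5 0 0.13 0" --pt "0 0 0 0.5 0 0.13 0" --pt "0 0 0 0.68 0 0.1 0" --pt "0 0 0 0.67 0 0.1 0" --pt "0 0 0 0.67 0 0.18 0" --pt "0 0 0 0.66 0 0.19 0" --pt "0 0 0 0.64 0 0.27 0" --pt "0 0 0 0.64 0 0.28 0" --pt "0 0 0 0 0 0 0"

```text
t: 20.65
position: [548.5, 86.5, 172.0]
eef_rot: [0.087, 0.996, 0.0, -0.001]
ft_force: [1.1, 0.1, -0.4]
width: 0.7
```

```bash
python3 - <<'E'
from h import *
plan([548.8,86.1,172.6],80)
m=eyes.camera_model("scene");I,D=eyes.read_camera("scene")
save("scene8",I,(280,80,150,130),4)
E
```

```text
t 20.65 pos [548.5  86.5 172. ] yawy 80.0 tilt [-1.5e-03  2.0e-04 -1.0e+00] F [ 1.1  0.1 -0.4] w 0.7
rz tool rad -0.0 dist 0.8
shift cm now axes [-0.04 -0.03 -0.06]
shift cm turned axes [-0.04 -0.03 -0.06]
```

View pics/scene8.png

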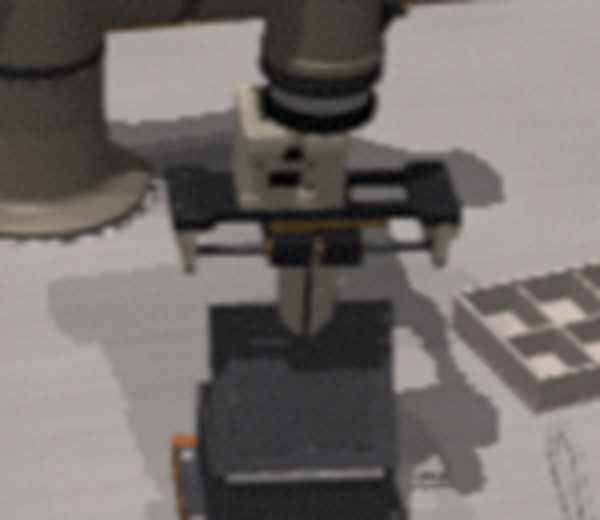

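The fingertips rest on the top face of the lid near its free edge (crop (305,325)), so I keep following the arc.

Call:
play_rows --pt "0 0 0 0.6 0 0.33 0" --pt "0 0 0 0.6 0 0.36 0" --pt "0 0 0 0.56 0 0.44 0" --pt "0 0 0 0.56 0 0.44 0" --pt "0 0 0 0.5 0 0.51 0" --pt "0 0 0 0.5 0 0.52 0" --pt "0 0 0 0.44 0 0.58 0" --pt "0 0 0 0.43 0 0.59 0" --pt "0 0 0 0 0 0 0"

```text
t: 21.6
position: [507.2, 93.7, 133.7]
eef_rot: [0.087, 0.996, -0.0, -0.001]
ft_force: [0.5, 0.2, 1.5]
width: 0.8
```

```bash
python3 - <<'E'
from h import *
plan([507.3,93.5,134.6],80)
E
```

```text
t 21.6 pos [507.2  93.7 133.7] yawy 80.0 tilt [-2.5e-03  1.0e-04 -1.0e+00] F [0.5 0.2 1.5] w 0.8
rz tool rad -0.0 dist 0.9
shift cm now axes [-0.02 -0.02 -0.09]
shift cm turned axes [-0.02 -0.02 -0.09]
```

Call:
play_rows --pt "0 0 0 0.36 0 0.64 0" --pt "0 0 0 0.36 0 0.65 0" --pt "0 0 0 0.34 0 0.6 0" --pt "0 0 0 0.3 0 0.6 0" --pt "0 0 0 0.1 0 0.4 0" --pt "0 0 0 0 0 0 0" --pt "0 0 0 0 0 0 0"

```text
t: 22.3
position: [493.6, 96.1, 105.7]
eef_rot: [0.087, 0.996, 0.0, -0.001]
ft_force: [-0.4, -0.8, 2.6]
width: 0.4
```

```bash
python3 - <<'E'
from h import *
plan([492.6,96.1,100],80)
E
```

```text
t 22.3 pos [493.6  96.1 105.7] yawy 79.98 tilt [-1.2e-03  1.0e-04 -1.0e+00] F [-0.4 -0.8  2.6] w 0.4
rz tool rad -0.0 dist 5.8
shift cm now axes [ 0.1  -0.02  0.57]
shift cm turned axes [ 0.1  -0.02  0.57]
```

Call:
play_rows --pt "0 0 0 0.1 0 0.3 0" --pt "0 0 0 0.05 0 0.3 0" --pt "0 0 0 0 0 0.2 0" --pt "0 0 0 0 0 0.2 0" --pt "0 0 0 0 0 0 0" --pt "0 0 0 0 0 0 0"

```text
t: 22.9
position: [492.2, 96.4, 95.7]
eef_rot: [0.087, 0.996, 0.0, -0.0]
ft_force: [-1.3, 0.2, 3.3]
width: 0.5
```

Call:
play_rows --pt "0 0 0 0 0 0.1 0" --pt "0 0 0 0 0 0.1 0" --pt "0 0 0 0 0 0.1 0" --pt "0 0 0 0 0 0 0"

```text
t: 23.3
position: [491.9, 96.5, 93.0]
eef_rot: [0.087, 0.996, 0.0, -0.001]
ft_force: [-4.5, 0.1, 7.5]
width: 0.6
```

Call:
play_rows --pt "0 0 0 0 0 0.1 0" --pt "0 0 0 0 0 0.1 0" --pt "0 0 0 0 0 0 0"

```text
t: 23.6
position: [491.7, 96.5, 91.1]
eef_rot: [0.087, 0.996, 0.0, -0.001]
ft_force: [-5.3, 0.4, 8.4]
width: 0.3
```

Call:
play_rows --pt "0 0 0 0.05 0 0.1 0" --pt "0 0 0 0 0 0.1 0" --pt "0 0 0 0 0 0 0"

```text
t: 23.9
position: [492.2, 96.4, 88.9]
eef_rot: [0.087, 0.996, 0.0, 0.0]
ft_force: [-0.1, -0.2, -0.2]
width: 0.5
```

Call:
play_rows --pt "0 0 0 0 0 0.1 0" --pt "0 0 0 0 0 0 0"

```text
t: 24.1
position: [492.1, 96.4, 87.5]
eef_rot: [0.087, 0.996, 0.0, -0.0]
ft_force: [0.0, -0.1, -0.1]
width: 0.2
```

Call:
play_rows --pt "0 0 0 0 0 0.05 0" --pt "0 0 0 0 0 0 0"

```text
t: 24.3
position: [492.1, 96.4, 87.1]
eef_rot: [0.087, 0.996, -0.0, -0.0]
ft_force: [0.2, -0.3, 1.4]
width: 0.4
```

Call:
play_rows --pt "0 0 0 0 0 0.03 0" --pt "0 0 0 0 0 0 0"

```text
t: 24.5
position: [492.1, 96.4, 86.9]
eef_rot: [0.087, 0.996, 0.0, -0.0]
ft_force: [0.7, -0.1, -0.1]
width: 0.5
```

Call:
play_rows --pt "0 0 0 0 0 0.03 0" --pt "0 0 0 0 0 0 0"

```text
t: 24.7
position: [492.1, 96.4, 86.7]
eef_rot: [0.087, 0.996, 0.0, 0.0]
ft_force: [0.2, -0.3, 0.8]
width: 0.6
```

Call:
play_rows --pt "0 0 0 0 0 0.03 0" --pt "0 0 0 0 0 0 0"

```text
t: 24.9
position: [492.1, 96.4, 86.4]
eef_rot: [0.087, 0.996, 0.0, -0.0]
ft_force: [-0.4, -0.4, -0.2]
width: 0.6
```

```bash
python3 - <<'E'
from h import *
plan([492.6,96.1,86],80)
m=eyes.camera_model("wrist");I,D=eyes.read_camera("wrist");P=cloud(m,D)
save("wrist9",I,(160,60,320,220),2.4)
for c in ("scene","top"):
    mm=eyes.camera_model(c);I,D=eyes.read_camera(c);Q=cloud(mm,D)
    u=np.array([np.cos(np.radians(-10)),np.sin(np.radians(-10))]);v=np.array([-u[1],u[0]]);O=np.array([536,88.4])
    a=(Q[...,:2]-O)@u;b=(Q[...,:2]-O)@v;Z=Q[...,2]
    for a0 in (-40,-20,0,20,40): 
        k=(abs(a-a0)<8)&(abs(abs(b)-45)<15)&(Z>0);print(c,a0,k.sum(),np.percentile(Z[k],[10,50,90]).round(1) if k.sum() else "")
E
```

```text
t 24.9 pos [492.1  96.4  86.4] yawy 79.98 tilt [-0.e+00  1.e-04 -1.e+00] F [-0.4 -0.4 -0.2] w 0.6
rz tool rad -0.0 dist 0.7
shift cm now axes [-0.06 -0.02  0.04]
shift cm turned axes [-0.06 -0.02  0.04]
scene -40 228 [ 86.6 277.1 447.5]
scene -20 744 [164.6 299.4 437.6]
scene 0 308 [ 87.  401.  434.6]
scene 20 92 [ 85.2  87.6 408.8]
scene 40 73 [85.1 86.5 88.7]
top -40 454 [443.1 447.4 450.9]
top -20 484 [420.7 438.2 449.2]
top 0 378 [ 85.4 400.  437.8]
top 20 206 [84.3 87.3 90. ]
top 40 205 [84.6 87.2 89.7]
```

View pics/wrist9.png

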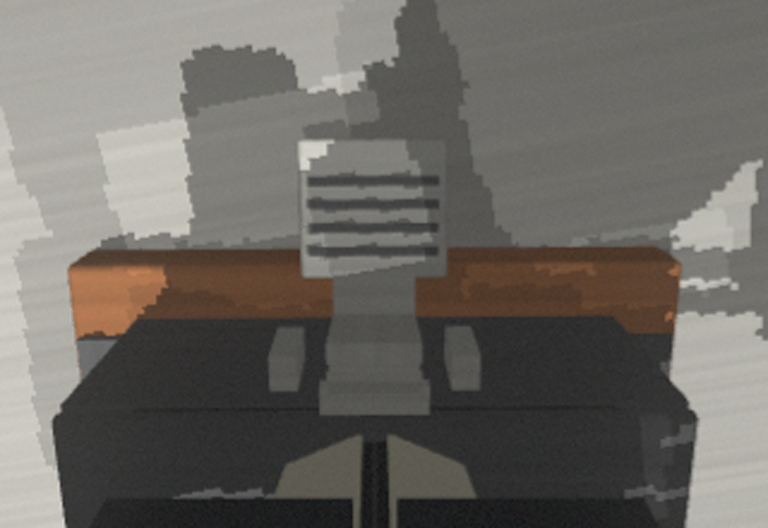

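The wrist crop shows the lid nearly shut, with the hook at its front edge (375,400). Finger contact is lost, so I keep pressing in small steps until I feel the seal.

Call:
play_rows --pt "0 0 0 0 0 0.03 0" --pt "0 0 0 0 0 0.03 0" --pt "0 0 0 0 0 0 0"

```text
t: 25.35
position: [492.1, 96.5, 86.1]
eef_rot: [0.087, 0.996, 0.0, 0.0]
ft_force: [-1.7, -1.4, 4.8]
width: 0.4
```

Call:
play_rows --pt "0 0 0 0 0 0.03 0" --pt "0 0 0 0 0 0.03 0" --pt "0 0 0 0 0 0 0"

```text
t: 25.65
position: [492.1, 96.5, 85.6]
eef_rot: [0.087, 0.996, 0.0, 0.0]
ft_force: [-1.7, -0.6, 6.5]
width: 0.4
```

Call:
play_rows --pt "0 0 0 0 0 0.03 0" --pt "0 0 0 0 0 0 0"

```text
t: 25.85
position: [492.1, 96.5, 85.4]
eef_rot: [0.087, 0.996, 0.0, 0.0]
ft_force: [-1.9, -0.6, 6.8]
width: 0.4
```

Call:
play_rows --pt "0 0 0 0 0 0.03 0" --pt "0 0 0 0 0 0 0"

```text
t: 26.05
position: [492.1, 96.5, 85.2]
eef_rot: [0.087, 0.996, 0.0, 0.0]
ft_force: [-1.9, 0.1, 7.1]
width: 0.4
```

Call:
play_rows --pt "0 0 0 0 0 0.03 0" --pt "0 0 0 0 0 0 0"

```text
t: 26.25
position: [492.1, 96.5, 85.0]
eef_rot: [0.087, 0.996, 0.0, 0.0]
ft_force: [-4.1, -0.5, 9.7]
width: 0.7
```

Call:
play_rows --pt "0 0 0 0 0 0.02 0" --pt "0 0 0 0 0 0 0"

```text
t: 26.45
position: [492.1, 96.5, 84.9]
eef_rot: [0.087, 0.996, 0.0, 0.0]
ft_force: [-4.8, -0.9, 9.7]
width: 0.5
```

Call:
play_rows --pt "0 0 0 0 0 0.03 0" --pt "0 0 0 0 0 0 0"

```text
t: 26.65
position: [492.1, 96.5, 84.7]
eef_rot: [0.087, 0.996, 0.0, 0.0]
ft_force: [-3.9, -0.5, 11.4]
width: 0.6
```

Call:
play_rows --pt "0 0 0 0 0 0.02 0" --pt "0 0 0 0 0 0 0"

```text
t: 26.85
position: [492.1, 96.5, 84.4]
eef_rot: [0.087, 0.996, 0.0, 0.0]
ft_force: [-3.2, -0.5, 10.1]
width: 0.7
```

Call:
play_rows --pt "0 0 0 0 0 0.02 0" --pt "0 0 0 0 0 0 0"

```text
t: 27.05
position: [492.1, 96.5, 84.3]
eef_rot: [0.087, 0.996, 0.0, 0.0]
ft_force: [-3.1, -0.2, 11.9]
width: 0.4
```

```bash
cat >> h.py <<'E'
def thumbz():
    m=eyes.camera_model("wrist");I,D=eyes.read_camera("wrist");P=cloud(m,D);q=P[124:168,292:338].reshape(-1,3)
    Z=q[:,2];k=(Z>45)&(Z<75);A=np.c_[q[k][:,0]-441.7,q[k][:,1]-105,np.ones(k.sum())];print("thumb z",np.median(Z[k]),"n",k.sum(),"plane",np.linalg.lstsq(A,Z[k],rcond=None)[0].round(3))
E
python3 -c "
from h import *
thumbz()"
```

```text
thumb z 64.82302560660474 n 2019 plane [ 1.4000e-02 -1.0000e-03  6.4869e+01]
```

The thumb plate is back at its rest height (64.8 against 64.7 at the start), so the hook seems to have snapped. I'll back off gently and see whether the lid stays down.

Call:
play_rows --pt "0 0 0 0 0 -0.1 0" --pt "0 0 0 0 0 -0.1 0" --pt "0 0 0 0 0 -0.1 0" --pt "0 0 0 0 0 0 0" --pt "0 0 0 0 0 0 0"

```text
t: 27.6
position: [492.0, 96.4, 86.2]
eef_rot: [0.087, 0.996, 0.0, -0.0]
ft_force: [-1.0, 0.1, -0.8]
width: 0.4
```

Call:
play_rows --pt "0 0 0 0 0 -0.3 0" --pt "0 0 0 0 0 -0.3 0" --pt "0 0 0 0 0 0 0" --pt "0 0 0 0 0 0 0" --pt "0 0 0 0 0 0 0"

```text
t: 28.1
position: [492.1, 96.4, 92.4]
eef_rot: [0.087, 0.996, 0.0, 0.0]
ft_force: [-0.2, 0.4, 0.8]
width: 0.5
```

```bash
python3 -c "
from h import *
plan([492,96,86]);thumbz()"
```

```text
t 28.1 pos [492.1  96.4  92.4] yawy 79.98 tilt [ 1.e-04  1.e-04 -1.e+00] F [-0.2  0.4  0.8] w 0.5
rz tool rad -0.0 dist 6.4
shift cm now axes [-0.   -0.04  0.64]
shift cm turned axes [-0.   -0.04  0.64]
thumb z 64.86985406438086 n 2016 plane [ 1.000e-02 -4.000e-03  6.489e+01]
```

Call:
play_rows --pt "0 0 0 0 0 -1 0" --pt "0 0 0 0 0 -3 0" --pt "0 0 0 0 0 -4 0" --pt "0 0 0 1 0 -3 0" --pt "0 0 0 3 0 0 0" --pt "0 0 0 3 0 0 0" --pt "0 0 0 1 0 0 0" --pt "0 0 0 0 0 0 0" --pt "0 0 0 0 0 0 0"

```text
t: 29.05
position: [414.5, 110.3, 202.9]
eef_rot: [0.087, 0.996, 0.0, 0.001]
ft_force: [0.9, 0.3, 1.1]
width: 0.1
```

```bash
python3 - <<'E'
from h import *
plan([432,106,200],80)
u=np.array([np.cos(np.radians(-10)),np.sin(np.radians(-10))]);v=np.array([-u[1],u[0]]);O=np.array([536,88.4])
for c in ("wrist","top","scene"):
    m=eyes.camera_model(c);I,D=eyes.read_camera(c);P=cloud(m,D)
    if c=="scene": save("scene10",I,(200,110,270,170),2.9)
    a=(P[...,:2]-O)@u;b=(P[...,:2]-O)@v;Z=P[...,2]
    k=(abs(a)<57)&(abs(b)<60)&(Z>70)&(Z<100);A=np.c_[a[k],b[k],np.ones(k.sum())]
    if k.sum()>10: print(c,"lid fit",np.linalg.lstsq(A,Z[k],rcond=None)[0].round(4),k.sum())
    k=(abs(a+99)<13)&(abs(b)<13)&(Z>50)&(Z<75)
    if k.sum(): print("thumb z",np.median(Z[k]),k.sum())
E
```

```text
t 29.05 pos [414.5 110.3 202.9] yawy 79.99 tilt [ 1.8e-03  1.0e-04 -1.0e+00] F [0.9 0.3 1.1] w 0.1
rz tool rad -0.0 dist 18.3
shift cm now axes [-1.8  -0.12  0.3 ]
shift cm turned axes [-1.8  -0.12  0.3 ]
wrist lid fit [1.89000e-02 8.00000e-04 8.59171e+01] 524
thumb z 64.86590603084585 834
top lid fit [1.33000e-02 2.00000e-04 8.63912e+01] 2942
thumb z 65.14649845689883 138
scene lid fit [ 1.30000e-02 -3.00000e-04  8.61063e+01] 918
thumb z 66.72362516979013 10
```

View pics/scene10.png

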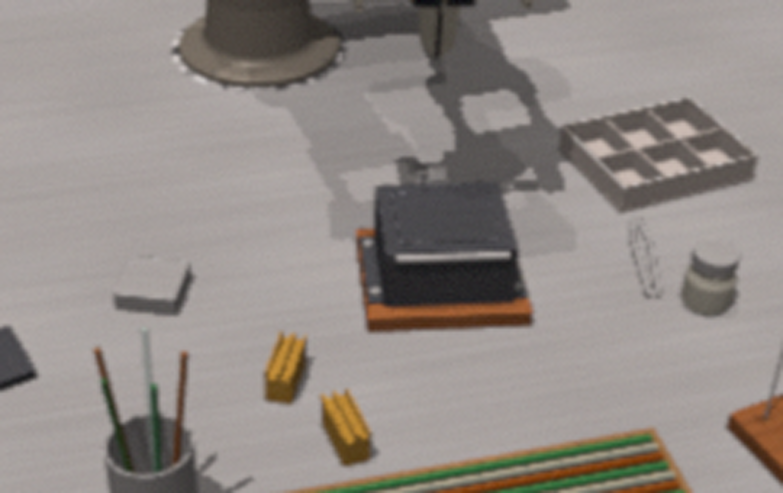

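The lid is shut and free of contact (scene crop 375–520, 185–265). Its fitted tilt is about -0.013 rad, within the latched range. The thumb plate is at rest height and the bystanders look undisturbed, so I'm handing in.

```bash
python3 -c "
from h import *
print(close_job())"
```

```text
the job is handed in; nothing more can be done
None
```

I put the roller away and handed the job in at about 29 s. I pressed the thumb latch and the lid popped open. I then picked the rightmost roller, set it in the nest grooves up, and pressed the lid shut. The hand-in reports no verdict.

**Last checks:**
- **Lid:** it stayed down with nothing touching it. Its fitted tilt was about -0.013 rad from the top and scene cameras and -0.019 from the wrist camera. The last is just outside the ±0.018 latched range, on a partial view.
- **Latch:** the thumb plate was back at its rest height (64.9 mm, against 64.8 mm before pressing). The scene camera read 66.7 mm, but from only 10 pixels.
- **Roller:** before I shut the lid, its centre measured (534.9, 88.1) mm. The nest estimates were x 535.1 to 536.5 and y about 88.5, so it was within about 2 mm. I couldn't check it again once the lid was closed.
- **Forces:** the highest I read on the lid was about 12 N, though force is only reported at the end of each move.
- **Bystanders:** the block, jar and tweezers looked unmoved by eye, and the part of the paddle in view showed nothing odd. I didn't measure any of them again.

**Unclear:**
- **Snap:** I felt no clear moment when the latch snapped. Contact force fell from 8 N to zero at about 89 mm, 3 mm above the rest height. It came back below 86.2 mm as the seal pushed back, and I backed off at about 12 N. That the lid is latched rests on the thumb plate height and on the lid staying down.
- **Nest:** while lowering the roller, it brushed the front of the nest frame at about 4 N. I moved it back 1 mm before setting it down.

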